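Set out the weighing bench

ROBOT

A 6-joint arm with a two-finger parallel gripper is mounted at the origin on the work surface. World frame = base frame: x ahead of the robot, y to its left, z up, the work surface at z = 0. Lengths are in m, angles in rad, forces in N, time in s.
With the tool pointing down it reaches from about 0.3 to 0.875 m from the base axis. Payload 4.2 kg.
Tool frame: the origin (TCP) lies at the very end of the fingers, on their centre line; the grasp point (between the pads) lies 19 mm behind it; z points along the fingers, y is the line along which they close (so a half turn about z gives the same grasp; the last joint's range is limited). The gripper opens to 85 mm and grips with 20 to 120 N. Pads are 22 mm wide; open, the fingers measure 114 mm over their backs; the gripper's body (76 mm by 85 mm) begins 54 mm behind the grasp point. The pads swing forward as they close: fully open they stand 13 mm farther back than shut.
Start: joints at [-1.345, 0.32, 1.565, -0, 1.257, -0.02], TCP at [0.14, -0.558, 0.231] pointing down, gripper open.
Joint ranges: [-3.11, 3.11], [-0.84, 2.01], [0.21, 2.61], [-1.34, 4.49], [0.05, 2.63], [-2.56, 2.56]. Speed limits (rad/s): [2.57, 2.57, 3.14, 3.14, 3.14, 3.14].

INTERFACE

Orientations are given as a unit quaternion [x, y, z, w].
In Python, from station import env gives the robot as it stands. The module is installed in compiled form; this text tells all that it offers.
- The arm moves only by the shell command python3 -m creep 'ROWS' [OPENING] [FORCE]. ROWS is JSON, a list that holds one entry, the list of rows, each a list of 6 numbers: the shift along the world's x, y, z normalised to -1 to 1, where 1 is 0.1 m, then the turn, a rotation vector about the world's x, y, z normalised to -1 to 1, where 1 is 90 degrees. In form: [[[tx, ty, tz, wx, wy, wz], ...]]. A call has 1 to 12 rows; each row is the pose to reach, as a shift and turn from the pose commanded when the call began; what a row does not reach only later rows make up. A row lasts 1/8 s, in which the tool goes at most 62.5 mm and 10.7 degrees, less where a joint would pass 70% of its speed; a pose out of reach is approached as far as the arm can. A call with a number of a shift or a turn outside -1 to 1 is refused whole. A call with a gripper value outside its range is refused whole. OPENING is the opening, from 0 (shut) to 1 (fully open), set as the call begins (- or left out, the last holds). The fingers move at their own pace and stop on an object; FORCE is the grip in N (left out, the last holds). Time passes only in rows, so rows that repeat a pose let the fingers close. It gives the time, the measured TCP pose, the force, the opening and the grip force at its end, in the units of the state.
- env.state(): the state, without advancing time (a new reading comes with each control period).
- env.read_camera(name): name is "side" or "top" or "wrist"; returns (picture, depth): 480x640x3 uint8, blue, green, red; 480x640 float32, m along the optical axis (not along the pixel's ray), 0 where there is no reading.
- env.camera_info(name): a dict with "mtx" (3x3 intrinsics, pixels), "eye" and "rotation" of the camera in the world; the wrist camera has in their place "T_tool_cam" (4x4, takes a point from camera to tool coordinates, whose origin is the TCP and whose axes are the flange's). Camera axes: x right, y down, z forward; pixel columns grow to the right and rows downward; lengths in m; the calibration is good to about 2 mm. A picture is of the moment at which its call begins: read the wrist's pose just before it. camera_info takes no time and is no camera call.
- env.close_job(): hands the job in; it is judged then, once.
The state is a dict: "clock": time; "qpos": joint angles; "joint_velocities": joint speeds; "effort": joint torques, N m; "eef_pos": TCP position; "orientation": TCP orientation; "force": force on the tool from outside, world axes, zero at the start; "ft_torque": the same for the moment, N m; "width": finger opening in m; "finger_force": force on a finger pad.
Only numpy, scipy, OpenCV 4.12 (cv2) and the standard library are available. Lean on these libraries where they do the work, as an engineer would, in place of code of your own. Each camera call takes 0.05 s, during which the arm holds its last target. There are 200 camera calls.

TASK

Set out the weighing bench: move the calibration weight off the balance and stand it on the bench midway between the balance and the stirrer, in line with the centres of the balance pan and the stirrer plate. Put the large aluminium tin in the middle of the balance pan and the small tin centred on top of it, and stand the amber jar in the middle of the stirrer plate. Everything stands upright, keep the jar upright throughout, and leave the tube rack, eyepiece and petri dish where they are.

Things in the scene. Friction and masses are not known exactly. Their poses are not given: they have to be found in the camera images.
- balance: Lab balance, fixed: grey housing 150 (y) x 200 (x) x 40 mm high, dark display at its robot-side (-x) end, round steel pan of diameter 110 mm, its top 46 mm above the bench. Origin: on the bench below the pan centre, 75 mm from the rear (+x) edge. Stirrer stands beside it, turned alike: pan and plate centres 300 mm apart along the balance's y axis, either may be the left one.
- stirrer: Magnetic stirrer, fixed: white housing 150 (y) x 180 (x) x 44 mm high, two black knobs (to 58 mm high) at its robot-side (-x) end, round white plate of diameter 100 mm with a dark rim, its top 50 mm above the bench. Origin: on the bench below the plate centre, 65 mm from the rear (+x) edge. z up.
- weight: Steel calibration weight, 0.5 kg, standing near the middle of the balance pan at the start: cylinder of diameter 38 mm up to 45 mm height, then a narrow neck and a knob of diameter 26 mm; 68 mm high in all. Origin: centre of its underside; z up along its axis.
- large_tin: Large round aluminium tin with a flat closed top: diameter 60 mm, height 34 mm, about 90 g. Origin: centre of its underside; z up.
- small_tin: Small round aluminium tin with a flat closed top: diameter 44 mm, height 28 mm, about 50 g. Origin: centre of its underside; z up.
- jar: Amber glass jar with a black cap, closed: diameter 48 mm, height 75 mm, about 150 g. Origin: centre of its underside; z up.
- rack: Bystander: blue test-tube rack with white-capped tubes, 170 mm (its x) by 60 mm (its y), 122 mm high. Origin: centre of its underside.
- eyepiece: Bystander: black microscope eyepiece standing upright, diameter 34 mm, 52 mm high. Origin: centre of its underside.
- dish: Bystander: closed glass petri dish, diameter 92 mm, about 18 mm high, with a brown specimen. Origin: centre of its underside.
Mind the look-alikes: they are no part of the job. What is shaped like the jar but red is not meant.

How it is judged:
By the outcome, as a careful person would: the job done as asked, in the order asked, and still so for the second after the job is handed in, with the robot touching nothing.
It also fails if it takes over 93 s, if anything falls off the work surface, if the arm or the gripper's body presses on something with over 40 N, if the wrist force passes 120 N, or if a joint passes its speed limit or range.

## Working session

There is one attempt and no reset: what is moved stays moved. The work goes in short steps, Python scripts to look and compute and a shell command to move; the robot and the scene stay as the last step left them, time stands still between calls to the robot, and variables do not carry over. Pictures are saved under pics/ and viewed, at most 14 in all, crops included, and the job is handed in when it is done.

```bash
mkdir -p pics
python3 - <<'E'
from station import env
import cv2,numpy as np
np.set_printoptions(precision=4,suppress=True)
s=env.state();print(s['clock'],s['eef_pos'],s['orientation'],s['width'])
for n in("top","side"):
    p,d=env.read_camera(n);cv2.imwrite(f"pics/{n}0.png",p);np.savez(f"{n}0.npz",p=p,d=d)
    print(n,env.camera_info(n),(d>0).mean())
print(env.camera_info("wrist"))
E
```

```text
0.0 [ 0.1398 -0.5573  0.2305] [ 0.9925  0.1226 -0.0001 -0.0009] 0.0852078270598398
top {'mtx': array([[470.2308,   0.    , 319.2447],
       [  0.    , 470.2308, 234.4863],
       [  0.    ,   0.    ,   1.    ]]), 'eye': array([ 0.3967, -0.0074,  0.9655]), 'rotation': array([-0.6801,  0.7245, -0.0813,  0.0775])} 0.9960319010416666
side {'mtx': array([[478.8321,   0.    , 315.7903],
       [  0.    , 478.8321, 238.8985],
       [  0.    ,   0.    ,   1.    ]]), 'eye': array([0.3476, 0.7835, 0.857 ]), 'rotation': array([-0.1541,  0.9086, -0.3839,  0.0581])} 0.996064453125
{'mtx': array([[397.3668,   0.    , 325.8342],
       [  0.    , 397.3668, 240.2837],
       [  0.    ,   0.    ,   1.    ]]), 'T_tool_cam': array([[-0.0006, -0.9596, -0.2812,  0.0704],
       [ 1.    , -0.0006, -0.    , -0.0012],
       [-0.0001, -0.2812,  0.9596, -0.1422],
       [ 0.    ,  0.    ,  0.    ,  1.    ]])}
```

View pics/top0.png

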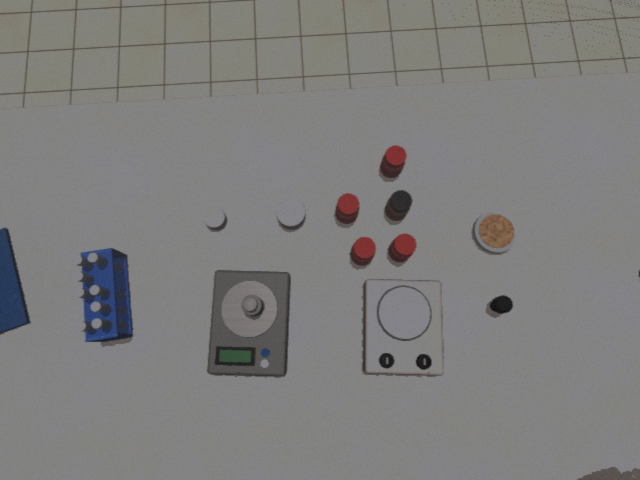

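View pics/side0.png

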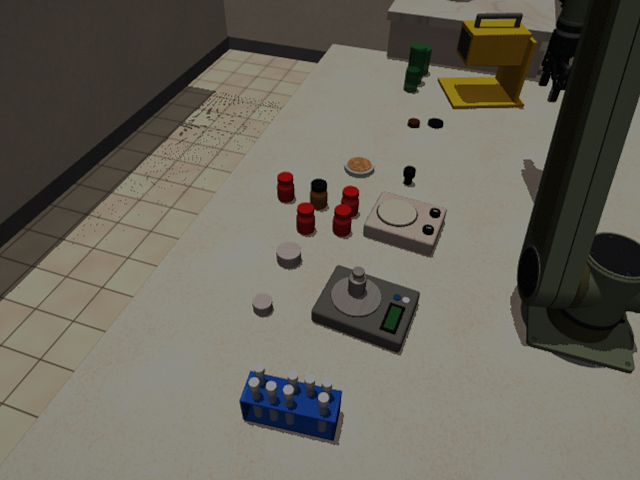

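Top view: balance pan is at (250,308) with the weight at (252,306). The stirrer plate is at (404,313), the large tin at (291,214) and the small tin at (216,218). Jar-shaped candidates are black-capped (400,203) and red (395,159), (348,206), (403,246) and (363,250). Only the one at (400,203) has a black cap, and its body is amber in the side view at (319,193), so it fits. Next I'll confirm it in a crop and measure.

```bash
cat > h.py <<'E'
import cv2,numpy as np
from scipy.spatial.transform import Rotation as R
from station import env
np.set_printoptions(precision=4,suppress=True)
def cam(n,s=None):
    c=env.camera_info(n)
    if n!="wrist": return c['mtx'],np.array(c['eye']),R.from_quat(c['rotation']).as_matrix()
    s=s or env.state(); Rt=R.from_quat(s['orientation']).as_matrix(); T=c['T_tool_cam']
    return c['mtx'],np.array(s['eef_pos'])+Rt@T[:3,3],Rt@T[:3,:3]
def ray(c,uv,z):
    K,e,Rm=c; uv=np.atleast_2d(uv).astype(float)
    r=np.c_[uv,np.ones(len(uv))]@np.linalg.inv(K).T@Rm.T
    return (e+r*((z-e[2])/r[:,2])[:,None])
def cloud(c,d):
    K,e,Rm=c; v,u=np.mgrid[:480,:640]
    p=np.stack([(u-K[0,2])/K[0,0]*d,(v-K[1,2])/K[1,1]*d,d],-1); return p@Rm.T+e
def disc(c,mask,seed,z):
    """component nearest seed -> outline cast on plane z -> circle centre, diameter (ellipse fit)"""
    cs,_=cv2.findContours(mask.astype(np.uint8),cv2.RETR_EXTERNAL,cv2.CHAIN_APPROX_NONE)
    cs=[k for k in cs if len(k)>12]
    k=max(cs,key=lambda k:cv2.pointPolygonTest(k,tuple(map(float,seed)),True))
    w=ray(c,k[:,0,:],z)[:,:2]
    (x,y),ax,_=cv2.fitEllipse((w*1000).astype(np.float32))
    return np.array([x,y])/1000,np.array(ax)/1000
E
python3 - <<'E'
from h import *
t=np.load("top0.npz");p,d=t['p'],t['d'];c=cam("top");P=cloud(c,d);Z=P[...,2]
print("table z",np.median(Z[380:470,300:500]), "noise",Z[420:440,300:350].std())
for n,seed,z in[("pan",(250,308),.046),("plate",(404,313),.05),("large",(291,214),.034),("small",(216,218),.028),("jar",(400,203),.075),("weight",(252,305),.068),
 ("red1",(395,159),.075),("red2",(348,206),.075),("red3",(403,246),.075),("red4",(363,250),.075)]:
    u,v=seed; print(n,"z",np.median(Z[v-2:v+3,u-2:u+3]),ray(c,seed,z)[0,:2])
    try:print("   ",*disc(c,abs(Z-z)<(.004 if n not in("pan","plate") else .0025),seed,z))
    except Exception as e:print(e)
# housing orientation
for n,lo,hi,seed in[("bal",.03,.075,(225,330)),("stir",.03,.075,(380,345))]:
    m=((Z>lo)&(Z<hi)).astype(np.uint8);cs,_=cv2.findContours(m,cv2.RETR_EXTERNAL,cv2.CHAIN_APPROX_NONE)
    k=max(cs,key=lambda k:cv2.pointPolygonTest(k,seed,True));w=ray(c,k[:,0,:],.04 if n=="bal" else .044)[:,:2]
    print(n,cv2.minAreaRect((w*1000).astype(np.float32)))
s=np.load("side0.npz")['p']
a=cv2.resize(p[130:330,190:440],None,fx=3,fy=3,interpolation=3);b=cv2.resize(s[160:260,250:450],(750,375),interpolation=3)
cv2.imwrite("pics/crop0.png",cv2.resize(np.vstack([cv2.convertScaleAbs(a,alpha=1.6),cv2.convertScaleAbs(b,alpha=1.6)]),None,fx=.6,fy=.6))
E
```

```text
table z -0.00033678378995738445 noise 0.04318740965072283
pan z 0.1123531835326892 [0.4696 0.124 ]
    [0.4695 0.1256] [0.1064 0.1065]
plate z 0.05039042202145505 [ 0.4411 -0.1719]
    [ 0.4423 -0.1724] [0.0972 0.0981]
large z 0.03336085866700489 [0.6564 0.036 ]
    [0.661  0.0367] [0.057  0.0582]
small z 0.027819584583406498 [0.6593 0.1911]
    [0.6615 0.1951] [0.041  0.0429]
jar z 0.07459239603759871 [ 0.6538 -0.1816]
    [ 0.6596 -0.1842] [0.0405 0.0419]
weight z 0.11273903170590616 [0.4732 0.1169]
    [ 0.6431 -0.0737] [0.0067 0.0251]
red1 z 0.074401587212651 [ 0.7464 -0.1809]
    [ 0.7546 -0.1828] [0.0413 0.0417]
red2 z 0.07525506508912483 [ 0.6541 -0.0788]
    [ 0.6593 -0.0793] [0.0408 0.0417]
red3 z 0.07514334499450392 [ 0.5673 -0.1787]
    [ 0.5709 -0.1831] [0.0405 0.0423]
red4 z 0.07484122047185526 [ 0.5643 -0.1009]
    [ 0.5692 -0.104 ] [0.0409 0.0416]
bal ((444.2396240234375, 126.91426849365234), (149.39541625976562, 198.54879760742188), 84.86196899414062)
stir ((417.4635925292969, -169.51300048828125), (148.94253540039062, 178.74520874023438), 84.84270477294922)
```

View pics/crop0.png

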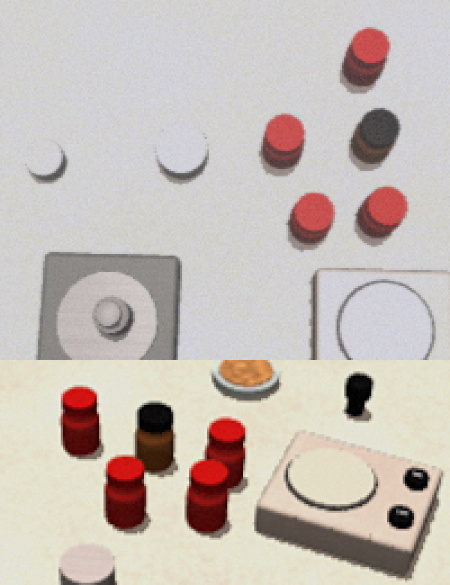

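The crop confirms it: the black-capped amber jar is at crop (376,132) and (155,435), and the four others are red. The housings are turned −5.2°. Now I'll swing over the balance, turning the tool to match.

```bash
python3 - <<'E'
from h import *
t=np.load("top0.npz");c=cam("top");Z=cloud(c,t['d'])[...,2]
m=abs(Z-.114)<.004
print(disc(c,m,(251,304),.114))
E
python3 -m creep '[[[0.24,0.49,0,0,0,-0.035],[0.47,0.98,0,0,0,-0.07]]]' 1 40
python3 -m creep '[[[0.24,0.49,0,0,0,-0.035],[0.47,0.98,0,0,0,-0.07]]]'
python3 -m creep '[[[0.24,0.49,0,0,0,-0.035],[0.47,0.98,0,0,0,-0.07]]]'
python3 -m creep '[[[0.24,0.49,0,0,0,0],[0.47,0.98,0,0,0,0]]]'
python3 -m creep '[[[0.24,0.49,0,0,0,0],[0.47,0.98,0,0,0,0]]]'
python3 -m creep '[[[0.24,0.49,0,0,0,0],[0.47,0.98,0,0,0,0]]]'
```

```text
(array([0.4715, 0.1147]), array([0.0229, 0.0235]))
clock: 0.35
eef_pos: [0.1872, -0.4585, 0.2306]
orientation: [0.998, 0.066, -0.0, -0.001]
force: [2.2, -0.7, 0.7]
width: 0.0856
finger_force: 0.0
clock: 0.6
eef_pos: [0.2343, -0.36, 0.231]
orientation: [1.0, 0.012, 0.0, -0.0]
force: [0.4, -0.7, 0.4]
width: 0.0853
finger_force: 0.0
clock: 0.85
eef_pos: [0.2812, -0.262, 0.2312]
orientation: [0.999, -0.043, 0.0, -0.0]
force: [0.3, -0.8, 0.2]
width: 0.0851
finger_force: 0.0
clock: 1.1
eef_pos: [0.3282, -0.1641, 0.2313]
orientation: [0.999, -0.042, 0.0, 0.0]
force: [0.1, 0.1, -0.4]
width: 0.0853
finger_force: 0.0
clock: 1.35
eef_pos: [0.3753, -0.066, 0.2313]
orientation: [0.999, -0.042, 0.0, 0.0]
force: [0.8, -0.9, 0.2]
width: 0.0853
finger_force: 0.0
clock: 1.6
eef_pos: [0.4223, 0.0321, 0.2312]
orientation: [0.999, -0.042, 0.0, 0.0]
force: [0.9, 0.3, -0.3]
width: 0.0853
finger_force: 0.0
```

```bash
python3 -m creep '[[[0.25,0.41,0,0,0,0],[0.49,0.83,0,0,0,0],[0.49,0.83,0,0,0,0]]]'
python3 - <<'E'
from h import *
c=cam("wrist");p,d=env.read_camera("wrist");cv2.imwrite("pics/w1.png",p);np.savez("w1.npz",p=p,d=d)
Z=cloud(c,d)[...,2];print(env.state()['eef_pos'])
for n,xy,z in[("knob",(.4715,.1147,.114),.114),("pan",(.4695,.1256,.046),.046),("wbody",(.4715,.1147,.091),.091)]:
    q=(c[0]@(c[2].T@(np.array(xy)-c[1])));seed=q[:2]/q[2]
    print(n,seed,disc(c,abs(Z-z)<.003,seed,z))
E
```

```text
clock: 1.98
eef_pos: [0.4719, 0.1156, 0.2306]
orientation: [0.999, -0.04, -0.0, -0.0]
force: [0.2, 0.2, -0.2]
width: 0.0856
finger_force: 0.0
[0.4708 0.1141 0.2306]
knob [328.3553 232.5259] (array([0.4714, 0.1186]), array([0.0236, 0.024 ]))
pan [315.1574 214.547 ] (array([0.4681, 0.1294]), array([0.1081, 0.1082]))
wbody [328.174  224.2388] (array([0.47  , 0.1187]), array([0.0339, 0.0367]))
```

View pics/w1.png

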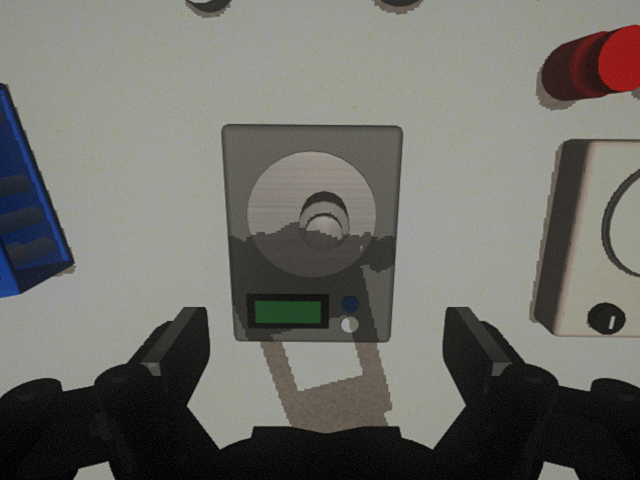

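Wrist view: the pan is centred at (312,214), and the weight's knob at (324,232) stands about 11 mm to the right of the pan centre. The fingers are clear. Descending to grip the weight.

```bash
python3 -m creep '[[[0,0.04,-0.5,0,0,0],[0,0.04,-0.95,0,0,0]]]'
python3 -m creep '[[[0,0,-0.4,0,0,0],[0,0,-0.84,0,0,0],[0,0,-0.84,0,0,0]]]'
python3 -m creep '[[[0,0,0,0,0,0],[0,0,0,0,0,0],[0,0,0,0,0,0],[0,0,0,0,0,0],[0,0,0,0,0,0],[0,0,0,0,0,0]]]' 0 60
python3 - <<'E'
from h import *
p,d=env.read_camera("side");K,e,Rm=cam("side");q=K@(Rm.T@(np.array([.471,.117,.08])-e));u,v=(q[:2]/q[2]).astype(int);print(u,v)
cv2.imwrite("pics/s1.png",cv2.resize(p[v-70:v+70,u-90:u+90],None,fx=4,fy=4))
s=env.state();print(s['eef_pos'],s['width'],s['finger_force'])
E
```

```text
clock: 2.28
eef_pos: [0.4701, 0.1162, 0.1354]
orientation: [0.999, -0.042, 0.0, 0.0]
force: [-0.2, 0.2, -0.0]
width: 0.0852
finger_force: 0.0
clock: 2.65
eef_pos: [0.4677, 0.1155, 0.0502]
orientation: [0.999, -0.043, -0.004, 0.001]
force: [-0.0, -0.5, -0.1]
width: 0.0849
finger_force: 0.0
clock: 3.4
eef_pos: [0.4719, 0.1175, 0.0542]
orientation: [0.999, -0.042, 0.002, -0.0]
force: [-1.2, -0.9, 7.5]
width: 0.037
finger_force: 59.7
357 280
[0.4719 0.1175 0.0542] 0.03683438755191149 59.66081357561052
```

View pics/s1.png

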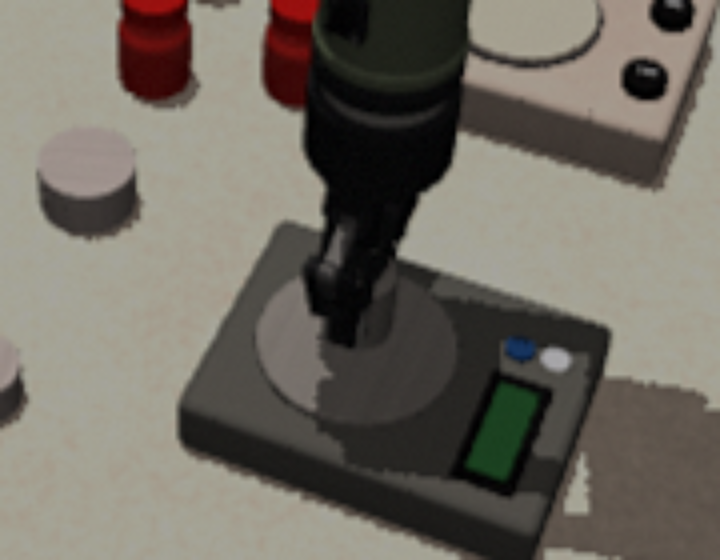

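The picture shows the fingers round the weight's body at (345,310), just above the pan. The grip is solid: 37 mm wide at 60 N. It also fixes the y calibration, with the top camera reading about 2.5 mm low and the wrist camera 1.5 mm high. The pan is therefore about (0.469,0.128) and the midpoint about (0.4555,−0.0215). Lifting and carrying.

```bash
python3 -m creep '[[[0,0,0.3,0,0,0],[0,0,0.8,0,0,0]]]'
python3 -m creep '[[[-0.04,-0.35,0,0,0,0],[-0.08,-0.69,0,0,0,0]]]'
python3 -m creep '[[[-0.04,-0.35,0,0,0,0],[-0.075,-0.695,0,0,0,0],[-0.075,-0.695,-0.3,0,0,0],[-0.075,-0.695,-0.7,0,0,0],[-0.075,-0.695,-0.9,0,0,0],[-0.075,-0.695,-0.9,0,0,0]]]'
python3 -m creep '[[[0,0,-0.18,0,0,0],[0,0,-0.31,0,0,0],[0,0,-0.35,0,0,0],[0,0,-0.35,0,0,0],[0,0,-0.35,0,0,0]]]'
```

```text
clock: 3.7
eef_pos: [0.469, 0.1169, 0.1319]
orientation: [0.999, -0.042, -0.003, 0.001]
force: [0.6, -0.2, -4.3]
width: 0.0364
finger_force: 61.6
clock: 3.95
eef_pos: [0.4625, 0.0477, 0.1331]
orientation: [0.999, -0.041, 0.0, 0.0]
force: [0.8, -0.3, -5.1]
width: 0.037
finger_force: 61.6
clock: 4.7
eef_pos: [0.4538, -0.0211, 0.0412]
orientation: [0.999, -0.042, -0.002, 0.0]
force: [-0.3, 0.7, -5.4]
width: 0.0367
finger_force: 61.6
clock: 5.32
eef_pos: [0.4554, -0.0212, 0.0082]
orientation: [0.999, -0.042, 0.0, 0.0]
force: [-3.8, 0.3, 6.0]
width: 0.0368
finger_force: 62.5
```

The weight is on the bench. Release, lift, then look from above.

```bash
python3 -m creep '[[[0,0,0,0,0,0],[0,0,0.02,0,0,0],[0,0,0.04,0,0,0],[0,0,0.5,0,0,0],[0,0,1,0,0,0],[0,0,1,0,0,0]]]' 0.85
python3 -m creep '[[[0,0,0.5,0,0,0],[0,0,1,0,0,0],[0,0,1,0,0,0],[0,0,1,0,0,0]]]' 1
python3 - <<'E'
from h import *
s=env.state();c=cam("wrist",s);p,d=env.read_camera("wrist");cv2.imwrite("pics/w2.png",p)
Z=cloud(c,d)[...,2];print(s['eef_pos'],s['orientation'])
for n,xyz in[("knob",(.4555,-.0215,.068)),("plate",(.4423,-.170,.05))]:
    q=(c[0]@(c[2].T@(np.array(xyz)-c[1])));seed=q[:2]/q[2]
    print(n,seed,disc(c,abs(Z-xyz[2])<.003,seed,xyz[2]))
E
```

```text
clock: 6.08
eef_pos: [0.4584, -0.0214, 0.1109]
orientation: [0.999, -0.042, 0.005, 0.0]
force: [-0.1, 0.6, -0.9]
width: 0.0725
finger_force: 0.0
clock: 6.58
eef_pos: [0.4546, -0.0212, 0.2061]
orientation: [0.999, -0.042, -0.001, 0.0]
force: [-0.5, -1.4, -0.6]
width: 0.0856
finger_force: 0.0
[ 0.4546 -0.0212  0.2061] [ 0.9991 -0.042  -0.0011  0.    ]
knob [327.2572 222.7238] (array([ 0.4547, -0.02  ]), array([0.0233, 0.0239]))
plate [520.9715 217.8448] (array([ 0.4414, -0.1684]), array([0.0982, 0.099 ]))
```

View pics/w2.png

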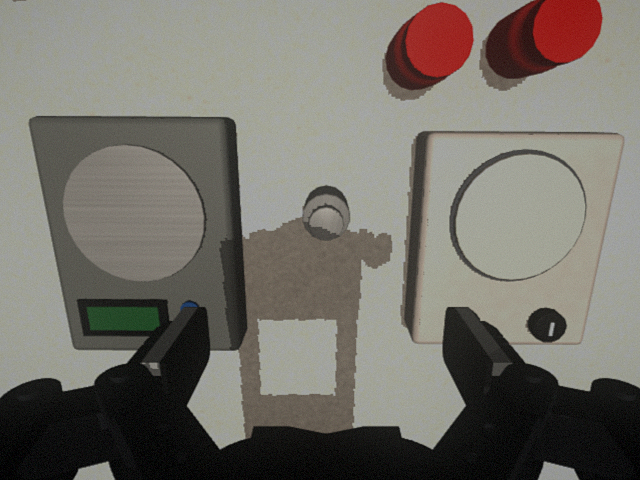

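Wrist view: the weight stands upright at (325,222) between the balance at (135,212) and the stirrer plate at (522,215). It is within 1 mm of the midpoint. Next, the large tin.

```bash
python3 -m creep '[[[0.5,0.15,0,0,0,0],[1,0.3,0,0,0,0]]]' 
python3 -m creep '[[[0.5,0.15,0,0,0,0],[1,0.3,0,0,0,0],[1,0.3,0,0,0,0],[1,0.3,0,0,0,0]]]'
python3 - <<'E'
from h import *
s=env.state();c=cam("wrist",s);p,d=env.read_camera("wrist");cv2.imwrite("pics/w3.png",p)
Z=cloud(c,d)[...,2];print(s['eef_pos'],s['orientation'])
for n,xyz in[("large",(.660,.039,.034)),("small",(.66,.197,.028)),("red2",(.659,-.079,.075))]:
    q=(c[0]@(c[2].T@(np.array(xyz)-c[1])));seed=q[:2]/q[2]
    try:print(n,seed,disc(c,abs(Z-xyz[2])<.003,seed,xyz[2]))
    except Exception as e:print(n,e)
E
```

```text
clock: 6.88
eef_pos: [0.5556, 0.009, 0.2055]
orientation: [0.999, -0.042, -0.002, 0.0]
force: [0.6, -1.0, 1.0]
width: 0.0857
finger_force: 0.0
clock: 7.38
eef_pos: [0.654, 0.0386, 0.2051]
orientation: [0.999, -0.042, -0.002, 0.0]
force: [-0.9, 0.2, -0.1]
width: 0.0849
finger_force: 0.0
[0.654  0.0386 0.2051] [ 0.9991 -0.042  -0.0024  0.0003]
large [325.5542 206.2147] (array([0.6603, 0.0404]), array([0.0585, 0.0586]))
small [134.7244 220.6525] (array([0.6608, 0.1983]), array([0.0425, 0.0435]))
red2 [494.5932 205.5301] (array([ 0.6589, -0.0753]), array([0.0418, 0.0425]))
```

```bash
python3 -m creep '[[[0.05,0,-0.5,0,0,0],[0.05,0,-1,0,0,0]]]' 
python3 -m creep '[[[0,0,-0.5,0,0,0],[0,0,-0.85,0,0,0],[0,0,-0.95,0,0,0],[0,0,-1,0,0,0],[0,0,-1,0,0,0]]]' 
python3 -m creep '[[[0,0,-0.03,0,0,0],[0,0,-0.05,0,0,0],[0,0,-0.05,0,0,0]]]' 
python3 -m creep '[[[0,0,0,0,0,0],[0,0,0,0,0,0],[0,0,0,0,0,0],[0,0,0,0,0,0]]]' 0 40
python3 - <<'E'
from h import *
p,d=env.read_camera("side");K,e,Rm=cam("side");q=K@(Rm.T@(np.array([.66,.039,.02])-e));u,v=(q[:2]/q[2]).astype(int);print(u,v)
cv2.imwrite("pics/s2.png",cv2.resize(p[v-50:v+30,u-60:u+60],None,fx=5,fy=5))
E
```

```text
clock: 7.68
eef_pos: [0.6597, 0.0382, 0.1074]
orientation: [0.999, -0.042, 0.001, -0.0]
force: [-0.1, -0.8, -0.2]
width: 0.0851
finger_force: 0.0
clock: 8.3
eef_pos: [0.6611, 0.0387, 0.0088]
orientation: [0.999, -0.042, 0.001, -0.0]
force: [0.3, -0.4, -0.6]
width: 0.0853
finger_force: 0.0
clock: 8.68
eef_pos: [0.6604, 0.0388, 0.0024]
orientation: [0.999, -0.042, 0.0, 0.0]
force: [-0.1, -0.3, 0.6]
width: 0.0852
finger_force: 0.0
clock: 9.18
eef_pos: [0.6608, 0.0388, 0.0028]
orientation: [0.999, -0.042, 0.0, 0.0]
force: [-0.3, 0.6, 3.0]
width: 0.0586
finger_force: 43.0
289 253
```

View pics/s2.png

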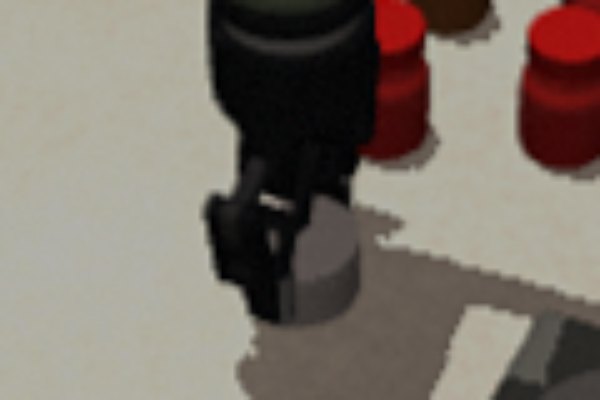

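The fingers hold the large tin firmly at (270,270) in the crop: 58.6 mm wide at 43 N. Carrying it to the pan by (−0.192, +0.089).

```bash
python3 -m creep '[[[0,0,0.3,0,0,0],[0,0,0.8,0,0,0],[0,0,1,0,0,0]]]'
python3 -m creep '[[[-0.5,0.22,0,0,0,0],[-0.96,0.445,0,0,0,0]]]'
python3 -m creep '[[[-0.5,0.22,0,0,0,0],[-0.96,0.445,0,0,0,0],[-0.96,0.445,0,0,0,0],[-0.96,0.445,-0.3,0,0,0],[-0.96,0.445,-0.45,0,0,0],[-0.96,0.445,-0.49,0,0,0],[-0.96,0.445,-0.52,0,0,0],[-0.96,0.445,-0.53,0,0,0],[-0.96,0.445,-0.53,0,0,0],[-0.96,0.445,-0.53,0,0,0]]]'
```

```text
clock: 9.6
eef_pos: [0.6616, 0.0388, 0.1049]
orientation: [0.999, -0.042, 0.002, -0.0]
force: [1.4, 0.1, -1.1]
width: 0.0584
finger_force: 43.3
clock: 9.85
eef_pos: [0.5628, 0.0835, 0.1019]
orientation: [0.999, -0.043, -0.0, -0.0]
force: [0.5, 0.9, -0.9]
width: 0.0586
finger_force: 43.2
clock: 11.1
eef_pos: [0.4687, 0.1278, 0.0497]
orientation: [0.999, -0.042, 0.0, -0.0]
force: [0.1, 0.1, -1.9]
width: 0.0587
finger_force: 43.3
```

```bash
python3 -m creep '[[[0,0,-0.01,0,0,0],[0,0,-0.02,0,0,0],[0,0,-0.02,0,0,0]]]'; python3 -m creep '[[[0,0,-0.01,0,0,0],[0,0,-0.02,0,0,0],[0,0,-0.02,0,0,0]]]'
```

```text
clock: 11.48
eef_pos: [0.4687, 0.1278, 0.0487]
orientation: [0.999, -0.042, 0.001, -0.0]
force: [-3.2, -0.3, 10.0]
width: 0.0586
finger_force: 44.1
clock: 11.85
eef_pos: [0.4687, 0.1279, 0.0486]
orientation: [0.999, -0.042, 0.001, -0.0]
force: [-8.2, -0.6, 26.7]
width: 0.0588
finger_force: 45.2
```

```bash
python3 -m creep '[[[0,0,0.025,0,0,0],[0,0,0.025,0,0,0]]]'; python3 -m creep '[[[0,0,0,0,0,0],[0,0,0,0,0,0],[0,0,0,0,0,0],[0,0,0.4,0,0,0],[0,0,1,0,0,0]]]' 1
python3 -m creep '[[[0,0,0.5,0,0,0],[0,0,0.55,0,0,0],[0,0,0.55,0,0,0],[0,0,0.55,0,0,0]]]'
python3 - <<'E'
from h import *
s=env.state();c=cam("wrist",s);p,d=env.read_camera("wrist");cv2.imwrite("pics/w4.png",p)
Z=cloud(c,d)[...,2];print(s['eef_pos'],s['orientation'])
for n,xyz in[("large",(.469,.128,.080)),("pan",(.469,.128,.046))]:
    q=(c[0]@(c[2].T@(np.array(xyz)-c[1])));seed=q[:2]/q[2]
    print(n,seed,disc(c,abs(Z-xyz[2])<.0025,seed,xyz[2]))
E
```

```text
clock: 12.1
eef_pos: [0.4689, 0.1279, 0.0487]
orientation: [0.999, -0.042, 0.001, -0.0]
force: [-1.4, -0.8, 9.3]
width: 0.0585
finger_force: 43.9
clock: 12.72
eef_pos: [0.4671, 0.1274, 0.1472]
orientation: [0.999, -0.042, -0.003, 0.001]
force: [1.0, -0.5, -0.4]
width: 0.0854
finger_force: 0.0
clock: 13.22
eef_pos: [0.4674, 0.1275, 0.2011]
orientation: [0.999, -0.042, -0.002, 0.001]
force: [0.4, -0.7, -0.4]
width: 0.0854
finger_force: 0.0
[0.4674 0.1275 0.2011] [ 0.9991 -0.042  -0.0018  0.0005]
large [325.8874 227.636 ] (array([0.4687, 0.129 ]), array([0.0584, 0.0588]))
pan [325.8342 216.3573] (array([0.4681, 0.1295]), array([0.1081, 0.1082]))
```

View pics/w4.png

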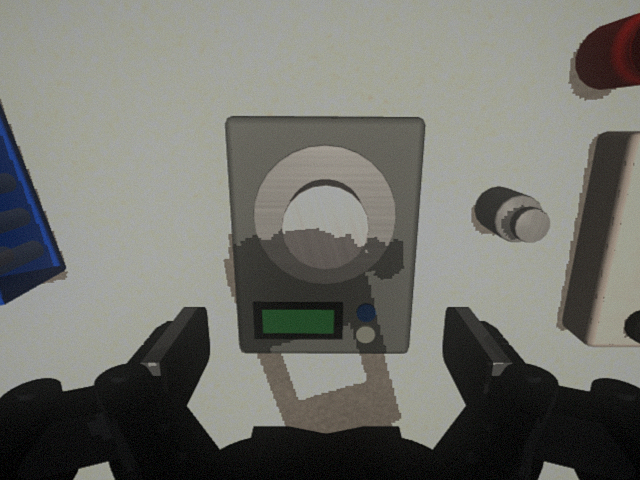

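The large tin sits upright in the middle of the pan at (325,222), within 1 mm. Next, the small tin.

```bash
python3 -m creep '[[[0.5,0.18,0,0,0,0],[0.96,0.345,0,0,0,0]]]' 
python3 -m creep '[[[0.5,0.18,0,0,0,0],[0.96,0.345,0,0,0,0],[0.96,0.345,0,0,0,0],[0.96,0.345,0,0,0,0]]]'
python3 - <<'E'
from h import *
s=env.state();c=cam("wrist",s);p,d=env.read_camera("wrist");cv2.imwrite("pics/w5.png",p)
Z=cloud(c,d)[...,2];print(s['eef_pos'],s['orientation'])
for n,xyz in[("small",(.66,.197,.028))]:
    q=(c[0]@(c[2].T@(np.array(xyz)-c[1])));seed=q[:2]/q[2]
    print(n,seed,disc(c,abs(Z-xyz[2])<.003,seed,xyz[2]))
E
```

```text
clock: 13.52
eef_pos: [0.5651, 0.1625, 0.2016]
orientation: [0.999, -0.042, -0.001, 0.0]
force: [0.7, -0.3, 0.7]
width: 0.0855
finger_force: 0.0
clock: 14.02
eef_pos: [0.6593, 0.1964, 0.2011]
orientation: [0.999, -0.042, -0.002, 0.001]
force: [-0.2, 0.0, 0.2]
width: 0.0853
finger_force: 0.0
[0.6593 0.1964 0.2011] [ 0.9991 -0.042  -0.0019  0.0007]
small [325.7286 212.4355] (array([0.6607, 0.1992]), array([0.0425, 0.0428]))
```

```bash
python3 -m creep '[[[0,0.01,-0.5,0,0,0],[0,0.01,-1,0,0,0]]]' 
python3 -m creep '[[[0,0,-0.5,0,0,0],[0,0,-0.85,0,0,0],[0,0,-0.95,0,0,0],[0,0,-0.99,0,0,0],[0,0,-0.99,0,0,0],[0,0,-0.99,0,0,0]]]' 
python3 -m creep '[[[0,0,0,0,0,0],[0,0,0,0,0,0],[0,0,0,0,0,0],[0,0,0,0,0,0],[0,0,0,0,0,0]]]' 0 35
```

```text
clock: 14.32
eef_pos: [0.6596, 0.1975, 0.1032]
orientation: [0.999, -0.042, 0.001, -0.0]
force: [-0.7, 0.7, -0.3]
width: 0.0853
finger_force: 0.0
clock: 15.08
eef_pos: [0.6613, 0.198, 0.0056]
orientation: [0.999, -0.042, 0.001, -0.0]
force: [0.5, -0.2, 0.2]
width: 0.0859
finger_force: 0.0
clock: 15.7
eef_pos: [0.6607, 0.1978, 0.0043]
orientation: [0.999, -0.042, 0.0, -0.0]
force: [-0.4, -0.1, 4.7]
width: 0.0428
finger_force: 35.5
```

```bash
python3 -m creep '[[[0,0,0.3,0,0,0],[0,0,0.8,0,0,0],[0,0,1,0,0,0]]]'
python3 -m creep '[[[0,0,0.2,0,0,0],[-0.5,-0.18,0.2,0,0,0],[-0.96,-0.35,0.2,0,0,0]]]'
python3 -m creep '[[[-0.5,-0.18,0,0,0,0],[-0.96,-0.35,0,0,0,0],[-0.96,-0.35,0,0,0,0],[-0.96,-0.35,-0.2,0,0,0],[-0.96,-0.35,-0.3,0,0,0],[-0.96,-0.35,-0.36,0,0,0],[-0.96,-0.35,-0.38,0,0,0],[-0.96,-0.35,-0.38,0,0,0],[-0.96,-0.35,-0.38,0,0,0]]]'
python3 - <<'E'
from h import *
p,d=env.read_camera("side");K,e,Rm=cam("side");q=K@(Rm.T@(np.array([.469,.128,.08])-e));u,v=(q[:2]/q[2]).astype(int);print(u,v)
cv2.imwrite("pics/s3.png",cv2.resize(p[v-50:v+40,u-60:u+60],None,fx=5,fy=5))
E
```

```text
clock: 16.08
eef_pos: [0.6616, 0.1981, 0.1065]
orientation: [0.999, -0.042, 0.002, -0.001]
force: [0.4, -0.9, -1.2]
width: 0.0425
finger_force: 35.7
clock: 16.45
eef_pos: [0.5629, 0.1623, 0.1231]
orientation: [0.999, -0.042, -0.001, 0.0]
force: [0.1, 0.0, -0.7]
width: 0.0426
finger_force: 35.7
clock: 17.58
eef_pos: [0.4688, 0.1279, 0.0862]
orientation: [0.999, -0.042, 0.0, -0.0]
force: [0.7, -0.7, 0.2]
width: 0.0426
finger_force: 35.7
357 284
```

View pics/s3.png

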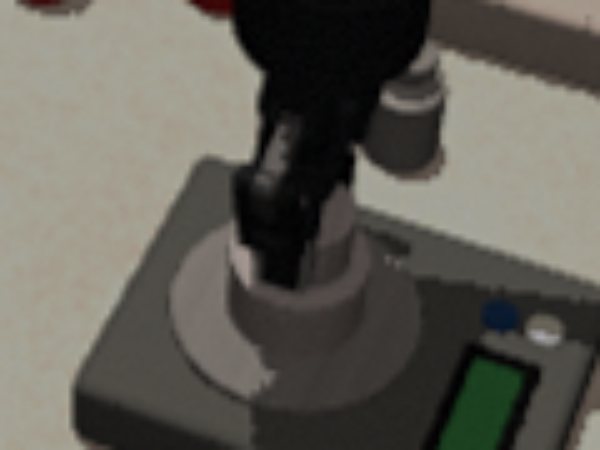

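The small tin is held just above the large tin at (300,260). Lowering to contact.

```bash
python3 -m creep '[[[0,0,-0.01,0,0,0],[0,0,-0.02,0,0,0],[0,0,-0.02,0,0,0]]]'; python3 -m creep '[[[0,0,-0.008,0,0,0],[0,0,-0.008,0,0,0]]]'
```

```text
clock: 18.0
eef_pos: [0.4685, 0.1278, 0.0843]
orientation: [0.999, -0.042, 0.0, -0.0]
force: [-1.5, -0.8, 3.5]
width: 0.0429
finger_force: 36.1
clock: 18.25
eef_pos: [0.4686, 0.1278, 0.0843]
orientation: [0.999, -0.042, 0.0, -0.0]
force: [-3.0, -0.5, 10.8]
width: 0.0425
finger_force: 36.6
```

```bash
python3 -m creep '[[[0,0,0.007,0,0,0],[0,0,0.007,0,0,0]]]'; python3 -m creep '[[[0,0,0,0,0,0],[0,0,0,0,0,0],[0,0,0,0,0,0],[0,0,0,0,0,0],[0,0,0.5,0,0,0],[0,0,1,0,0,0]]]' 1
python3 -m creep '[[[0,0,0.2,0,0,0],[0,0,0.2,0,0,0],[0,0,0.2,0,0,0]]]'
python3 - <<'E'
from h import *
s=env.state();c=cam("wrist",s);p,d=env.read_camera("wrist");cv2.imwrite("pics/w6.png",p)
Z=cloud(c,d)[...,2];print(s['eef_pos'],s['orientation'])
for n,xyz in[("small",(.469,.128,.108)),("large",(.469,.128,.080)),("pan",(.469,.128,.046))]:
    q=(c[0]@(c[2].T@(np.array(xyz)-c[1])));seed=q[:2]/q[2]
    print(n,seed,disc(c,abs(Z-xyz[2])<.0025,seed,xyz[2]))
E
```

```text
clock: 18.5
eef_pos: [0.4685, 0.1278, 0.0843]
orientation: [0.999, -0.042, 0.0, -0.0]
force: [-1.3, -0.5, 6.1]
width: 0.0427
finger_force: 36.1
clock: 19.25
eef_pos: [0.468, 0.1277, 0.1845]
orientation: [0.999, -0.042, -0.001, 0.0]
force: [0.6, 0.6, -0.5]
width: 0.0851
finger_force: 0.0
clock: 19.62
eef_pos: [0.4676, 0.1276, 0.2025]
orientation: [0.999, -0.042, -0.001, 0.0]
force: [-0.3, 0.2, -0.3]
width: 0.0851
finger_force: 0.0
[0.4676 0.1276 0.2025] [ 0.9991 -0.042  -0.0011  0.0004]
small [326.1073 239.0583] (array([0.4688, 0.1288]), array([0.0426, 0.0426]))
large [326.053  227.6392] (array([0.467 , 0.1291]), array([0.055 , 0.0583]))
pan [325.9999 216.4688] (array([0.4681, 0.1294]), array([0.108 , 0.1082]))
```

View pics/w6.png

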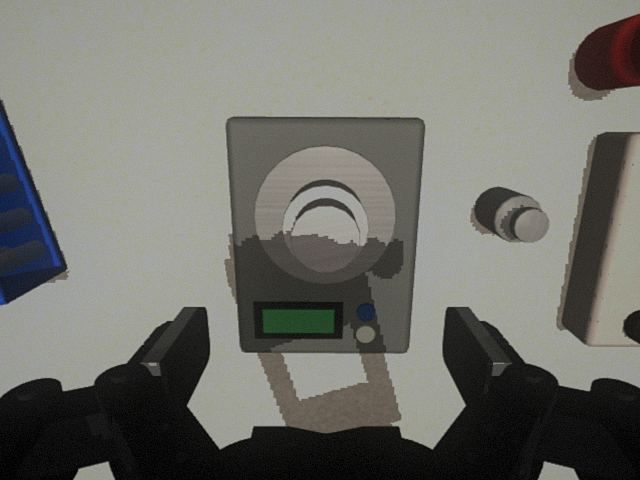

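The stack sits centred on the pan: small tin at (325,238), agreeing within 1 mm. Now the amber jar.

```bash
python3 -m creep '[[[0.24,-0.39,0,0,0,0],[0.48,-0.775,0,0,0,0]]]' 
python3 -m creep '[[[0.24,-0.39,0,0,0,0],[0.48,-0.775,0,0,0,0]]]' 
python3 -m creep '[[[0.24,-0.39,0,0,0,0],[0.48,-0.775,0,0,0,0]]]' 
python3 -m creep '[[[0.24,-0.39,0,0,0,0],[0.48,-0.775,0,0,0,0],[0.48,-0.775,0,0,0,0],[0.48,-0.775,0,0,0,0]]]'
python3 - <<'E'
from h import *
s=env.state();c=cam("wrist",s);p,d=env.read_camera("wrist");cv2.imwrite("pics/w7.png",p)
Z=cloud(c,d)[...,2];print(s['eef_pos'],s['orientation'])
for n,xyz in[("jar",(.66,-.182,.075)),("red1",(.7546,-.181,.075)),("red2",(.659,-.077,.075)),("red3",(.571,-.181,.075))]:
    q=(c[0]@(c[2].T@(np.array(xyz)-c[1])));seed=q[:2]/q[2]
    print(n,seed,disc(c,abs(Z-xyz[2])<.003,seed,xyz[2]))
E
```

```text
clock: 19.92
eef_pos: [0.5162, 0.0497, 0.2023]
orientation: [0.999, -0.041, -0.001, 0.0]
force: [1.1, 0.5, -0.4]
width: 0.0854
finger_force: 0.0
clock: 20.18
eef_pos: [0.5644, -0.0285, 0.202]
orientation: [0.999, -0.042, -0.002, -0.0]
force: [0.0, 0.3, 0.1]
width: 0.0853
finger_force: 0.0
clock: 20.42
eef_pos: [0.6125, -0.106, 0.2018]
orientation: [0.999, -0.042, -0.002, -0.0]
force: [0.1, 0.1, -0.1]
width: 0.0855
finger_force: 0.0
clock: 20.92
eef_pos: [0.6596, -0.1817, 0.202]
orientation: [0.999, -0.042, -0.002, -0.001]
force: [0.7, 0.2, 0.6]
width: 0.0852
finger_force: 0.0
[ 0.6596 -0.1817  0.202 ] [ 0.9991 -0.0421 -0.0017 -0.0006]
jar [327.5898 227.0699] (array([ 0.659 , -0.1812]), array([0.0418, 0.0421]))
red1 [313.4999  82.7128] (array([ 0.754 , -0.1799]), array([0.0419, 0.042 ]))
red2 [179.5886 240.5889] (array([ 0.659, -0.077]), array([0.0418, 0.0425]))
red3 [336.0334 339.7728] (array([ 0.5712, -0.1799]), array([0.042 , 0.0428]))
```

View pics/w7.png

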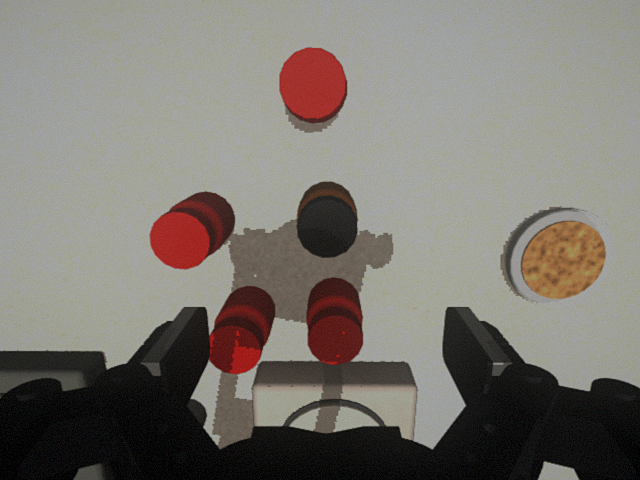

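Wrist view: the black-capped amber jar is at (327,225). The reds are at (313,85), (182,240), (240,335) and (335,335), all clear of the finger line along y. Gripping the jar's body.

```bash
python3 -m creep '[[[-0.01,0,-0.5,0,0,0],[-0.01,0,-1,0,0,0]]]' 
python3 -m creep '[[[0,0,-0.4,0,0,0],[0,0,-0.75,0,0,0],[0,0,-0.88,0,0,0],[0,0,-0.91,0,0,0],[0,0,-0.91,0,0,0]]]' 
python3 -m creep '[[[0,0,0,0,0,0],[0,0,0,0,0,0],[0,0,0,0,0,0],[0,0,0,0,0,0],[0,0,0,0,0,0]]]' 0 40
```

```text
clock: 21.22
eef_pos: [0.6592, -0.1808, 0.1036]
orientation: [0.999, -0.041, 0.001, 0.0]
force: [0.2, 0.1, -0.4]
width: 0.0855
finger_force: 0.0
clock: 21.85
eef_pos: [0.6603, -0.1822, 0.0142]
orientation: [0.999, -0.042, 0.001, 0.0]
force: [0.4, -0.6, -0.5]
width: 0.0852
finger_force: 0.0
clock: 22.48
eef_pos: [0.6601, -0.1824, 0.014]
orientation: [0.999, -0.042, 0.001, 0.0]
force: [0.2, 0.1, 6.2]
width: 0.0467
finger_force: 41.7
```

```bash
python3 -m creep '[[[0,0,0.2,0,0,0],[0,0,0.6,0,0,0],[0,0,1,0,0,0],[0,0,1,0,0,0]]]'
python3 -m creep '[[[0,0,0.25,0,0,0],[-0.3,0,0.25,0,0,0],[-0.65,0.02,0.25,0,0,0],[-1,0.04,0.25,0,0,0]]]'
python3 -m creep '[[[-0.35,0.03,0,0,0,0],[-0.7,0.06,0,0,0,0],[-1,0.08,0,0,0,0],[-1,0.08,0,0,0,0]]]'
python3 -m creep '[[[-0.175,0,0,0,0,0],[-0.175,0,0,0,0,0],[-0.175,0,-0.3,0,0,0],[-0.175,0,-0.55,0,0,0],[-0.175,0,-0.66,0,0,0],[-0.175,0,-0.7,0,0,0],[-0.175,0,-0.7,0,0,0],[-0.175,0,-0.7,0,0,0]]]'
```

```text
clock: 22.98
eef_pos: [0.6613, -0.1829, 0.116]
orientation: [0.999, -0.042, 0.003, 0.001]
force: [0.0, -0.2, -2.4]
width: 0.0467
finger_force: 41.5
clock: 23.48
eef_pos: [0.5571, -0.1778, 0.1355]
orientation: [0.999, -0.042, -0.002, -0.0]
force: [1.1, -0.0, -1.8]
width: 0.0468
finger_force: 41.6
clock: 23.98
eef_pos: [0.4561, -0.1694, 0.1361]
orientation: [0.999, -0.042, -0.002, -0.001]
force: [0.0, 0.4, -1.5]
width: 0.0469
finger_force: 41.6
clock: 24.98
eef_pos: [0.4426, -0.1705, 0.0685]
orientation: [0.999, -0.042, 0.001, 0.0]
force: [0.8, 0.5, -2.4]
width: 0.0471
finger_force: 41.5
```

```bash
python3 -m creep '[[[0,0,-0.02,0,0,0],[0,0,-0.03,0,0,0],[0,0,-0.03,0,0,0]]]'; python3 -m creep '[[[0,0,-0.01,0,0,0],[0,0,-0.01,0,0,0],[0,0,-0.01,0,0,0]]]'; python3 -m creep '[[[0,0,-0.007,0,0,0],[0,0,-0.007,0,0,0],[0,0,-0.007,0,0,0]]]'
```

```text
clock: 25.35
eef_pos: [0.4419, -0.1702, 0.0647]
orientation: [0.999, -0.042, -0.0, 0.0]
force: [0.3, 0.5, -1.7]
width: 0.0468
finger_force: 41.5
clock: 25.72
eef_pos: [0.442, -0.1703, 0.064]
orientation: [0.999, -0.042, 0.0, 0.0]
force: [-1.3, -0.5, 1.6]
width: 0.0468
finger_force: 41.8
clock: 26.1
eef_pos: [0.442, -0.1703, 0.0639]
orientation: [0.999, -0.042, 0.0, 0.0]
force: [-2.1, 1.5, 8.2]
width: 0.0468
finger_force: 42.6
```

The jar is on the plate. Release, retreat upward, then check everything.

```bash
python3 -m creep '[[[0,0,0.004,0,0,0],[0,0,0.004,0,0,0],[0,0,0.004,0,0,0],[0,0,0.004,0,0,0]]]' 1
python3 -m creep '[[[0,0,0.4,0,0,0],[0,0,1,0,0,0]]]'
python3 -m creep '[[[0,0,0.5,0,0,0],[0,0,0.5,0,0,0],[0,0,0.5,0,0,0]]]'
python3 - <<'E'
from h import *
s=env.state();c=cam("wrist",s);p,d=env.read_camera("wrist");cv2.imwrite("pics/w8.png",p)
Z=cloud(c,d)[...,2];print(s['eef_pos'],s['width'])
for n,xyz in[("jar",(.442,-.169,.125)),("plate",(.442,-.169,.05))]:
    q=(c[0]@(c[2].T@(np.array(xyz)-c[1])));seed=q[:2]/q[2]
    print(n,seed,disc(c,abs(Z-xyz[2])<.0025,seed,xyz[2]))
p2,_=env.read_camera("side")
cv2.imwrite("pics/fin.png",np.hstack([cv2.resize(p,(400,300)),cv2.resize(p2[140:400,220:500],(400,371))[:300]]))
E
```

```text
clock: 26.6
eef_pos: [0.4419, -0.1702, 0.0633]
orientation: [0.999, -0.042, -0.0, 0.0]
force: [-0.1, -0.2, 0.8]
width: 0.0853
finger_force: 0.0
clock: 26.85
eef_pos: [0.4407, -0.1697, 0.163]
orientation: [0.999, -0.042, -0.002, -0.001]
force: [0.9, -0.9, -0.9]
width: 0.0852
finger_force: 0.0
clock: 27.22
eef_pos: [0.4413, -0.17, 0.2127]
orientation: [0.999, -0.042, -0.001, -0.0]
force: [-0.5, 0.8, -1.1]
width: 0.0855
finger_force: 0.0
[ 0.4413 -0.17    0.2127] 0.08547028812744321
jar [325.4619 243.4724] (array([ 0.4412, -0.1692]), array([0.0418, 0.0421]))
plate [325.5935 215.7575] (array([ 0.4412, -0.1695]), array([0.0925, 0.0951]))
```

View pics/fin.png

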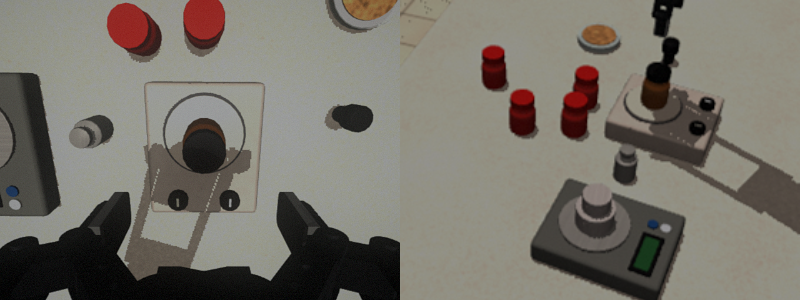

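The final picture shows the jar upright in the middle of the plate at (655,85), the tins stacked on the pan at (597,205), and the weight between them at (625,163). The bystanders in view, the dish and eyepiece, are where they were. Handing in.

```bash
python3 -c "
from station import env
print(env.close_job())"
```

```text
the job is handed in; nothing more can be done
None
```

The bench is set out as asked and handed in at about 27 s: the weight, both tins and the amber jar stand upright, each within about 1 mm of its target by the wrist camera, and the rack, eyepiece and petri dish were never touched.

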